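# Widen the expandable dish rack to its second setting

### The job

The dish rack is pushed in to its narrow setting. Squeeze in the pair of spring buttons on its front rail, draw the extension out and let the buttons click out of the second pair of holes, so that the rack stands locked at its wide setting. Ease it along and stop at the click: hauling on the rail while the buttons are caught in a hole bends the thin clip they sit on. Leave the mug and the bottle beside the rack where they are.

Things in the scene. Friction and masses are not known exactly. Their poses are not given: they have to be found in the camera images.
- rack: Expandable steel dish rack of 25 mm square tube; its rubber feet do not shift. Origin: on the worktop below the two spring buttons of the front rail. x across the rack to the back rail (270 mm off), y along the rails, the way the extension draws out, z up. The main half, with plates 220 mm across standing in it (tops 0.31 m high), reaches from y = -125 to -430 mm.
- rail_mid (a point): Point on the front rail's axis midway between the two buttons, 80 mm above the rack's origin; fixed to the rack. Nothing stands within 70 mm beside the front rail, under it or over it, from y = -100 to +60 mm of here.
- ext: The extension: 25 x 25 mm outer tubes (1.5 mm walls) sliding over the inner rails along the rack's y, same axes. Origin: on the front tube's axis midway between its first pair of holes (11.5 mm wide, one in each side wall), in which the buttons stand at the start. It must move out (+y) to bring the second pair of holes to the buttons; the drag is then 3 to 4 N.
- end_bar (a point): Middle of the extension's end bar, a 25 mm square tube across the rack's end at rail height, 82 mm ahead of the ext origin, with a foot at each end. Between the rails is a low empty deck of wires, below the rails' axis and starting 80 mm behind the front rail.
- btn_near: Spring button of the inner front rail, on the robot's side: a steel pin 10 mm across with a round dome, 5 mm out of the tube's wall at rail-axis height when locked. Origin: the dome's tip. Moves along the rack's x, +x when pressed, spring 2.4 N out, 4.4 N flush. While over 3 mm out it is caught in its hole; an outward pull of over 12 N against the caught pair bends their clip.
- btn_far: The same button on the rail's other side, pressed towards -x. Tips 35 mm apart when out, 25 mm when flush. Held flush with the wall (as by flat finger pads squeezing both sides of the tube over them), they let the hole's edge ride over their domes when the tube is drawn with 10 to 20 N, and then run under the wall until the next holes come. Their clip gives up to 2 mm along y.
- mug: White mug, 82 mm across, 95 mm high, standing beyond the extension's end; origin under its centre. Bystander.
- soap: Pale plastic bottle with a neck, 62 mm across, 170 mm high, standing beyond the extension's end; origin under its centre. Bystander.
- tube_mouth (a point): Centre of the front tube's open end, 120 mm behind (-y) the ext origin, moving with it. Between the two lies the tube's only other pair of holes, alike. Its place differs from rack to rack, 40 to 90 mm from the first pair, so it must be seen or felt: there the buttons jump out and stop the tube.

How it is judged:
By the outcome, as a careful person would: the job done as asked, in the order asked, and still so for the second after the job is handed in, with the robot touching nothing.
It also fails if it takes over 42 s, if anything falls off the work surface, if the arm or the gripper's body presses on something with over 40 N, if the wrist force passes 120 N, or if a joint passes its speed limit or range.

### The arm

A 6-joint arm with a two-finger parallel gripper is mounted at the origin on the work surface. World frame = base frame: x ahead of the robot, y to its left, z up, the work surface at z = 0. Lengths are in m, angles in rad, forces in N, time in s.
With the tool pointing down it reaches from about 0.4 to 0.825 m from the base axis. Payload 7 kg.
Tool frame: the origin (TCP) lies on the centre line of the jaws, within the pads' length; the fingertips stand 14 mm ahead of it and the grasp point (between the pads) lies 5 mm behind it; z points along the fingers, y is the line along which they close (so a half turn about z gives the same grasp; the last joint's range is limited). The gripper opens to 88 mm and grips with 3 to 60 N. Pads are 19 mm wide; open, the fingers measure 130 mm over their backs; the gripper's body (78 mm by 193 mm) begins 47 mm behind the grasp point.
Start: joints at [1.495, 0.359, 0.012, 0, -1.224, -0.288], TCP at [0.24, 0.631, 0.241] pointing down, gripper open.
Joint ranges: [-3.07, 3.07], [-1.43, 2.12], [-1.02, 1.25], [-3.03, 1.67], [-3.05, -0], [-3.03, 3.03]. Speed limits (rad/s): [2.39, 2.39, 3.01, 3.14, 3.14, 3.14].

### API

Orientations are given as a rotation vector (axis times angle).
In Python, from rig import env gives the robot as it stands. The module is installed in compiled form; this text tells all that it offers.
- The arm moves only by the shell command python3 -m crank 'ROWS'. ROWS is JSON, one flat list of numbers, 7 for each row, row after row: the turn, a rotation vector about the tool's x, y, z normalised to -1 to 1, where 1 is 4 degrees, then the shift along the tool's x, y, z normalised to -1 to 1, where 1 is 0.04 m, then the gripper command: -1 is fully open, 1 is shut, values between are in proportion. In form: [ax, ay, az, x, y, z, claw, ax, ay, az, x, y, z, claw, ...]. A call has 1 to 5 rows; each row shifts and turns the commanded pose from where the row before left it, along the tool's axes as they then stand; what a row does not reach is not made up. A row lasts 1/8 s, in which the tool goes at most 62.5 mm and 10.7 degrees, less where a joint would pass 70% of its speed; a pose out of reach is approached as far as the arm can. A call with a number of a shift or a turn outside -1 to 1 is refused whole. A call with a gripper value outside its range is refused whole. The fingers move at their own pace and stop on an object; the grip force is fixed at half the most. Time passes only in rows, so rows that do not move let the fingers close. It gives the time, the measured TCP pose, the force, the opening and the grip force at its end, in the units of the state.
- env.read_state(): the state, without advancing time (a new reading comes with each control period).
- env.read_camera(name): name is "scene" or "side" or "wrist"; returns (picture, depth): 420x560x3 uint8, blue, green, red; 420x560 float32, m along the optical axis (not along the pixel's ray), 0 where there is no reading.
- env.calibration(name): a dict with "fx", "fy", "cx", "cy" (pixels), "R" (3x3) and "t" (3): a world point X has camera coordinates R X + t. Camera axes: x right, y down, z forward; pixel columns grow to the right and rows downward; lengths in m; the calibration is good to about 2 mm. The wrist camera is an equidistant fisheye: a pixel r from the principal point sees the ray r / f radians off the axis. A picture is of the moment at which its call begins: read the wrist's pose just before it. calibration takes no time and is no camera call; for the wrist camera it gives the pose at the moment of the call.
- env.job_done(): hands the job in; it is judged then, once.
The state is a dict: "clock": time; "joint_positions": joint angles; "qvel": joint speeds; "tau": joint torques, N m; "ee_pos": TCP position; "eef_rot": TCP orientation; "contact_force": force on the tool from outside, world axes, zero at the start; "ft_torque": the same for the moment, N m; "grip_width": finger opening in m; "finger_force": force on a finger pad.
Only numpy, scipy, OpenCV 4.12 (cv2) and the standard library are available. Lean on these libraries where they do the work, as an engineer would, in place of code of your own. Each camera call takes 0.05 s, during which the arm holds its last target. There are 200 camera calls.

## Working session

There is one attempt and no reset: what is moved stays moved. The work goes in short steps, Python scripts to look and compute and a shell command to move; the robot and the scene stay as the last step left them, time stands still between calls to the robot, and variables do not carry over. Pictures are saved under pics/ and viewed, at most 10 in all, crops included, and the job is handed in when it is done.

```bash
mkdir -p pics
python3 - <<'E'
from rig import env
import cv2,numpy as np
s=env.read_state();print({k:np.round(v,3) for k,v in s.items()})
for n in("scene","side"):
    p,d=env.read_camera(n);cv2.imwrite(f"pics/{n}0.png",p);np.save(f"pics/{n}0.npy",d)
    c=env.calibration(n);print(n,c["fx"],np.round(c["R"],3).tolist(),np.round(c["t"],3))
a=cv2.imread("pics/scene0.png")
E
```

```text
{'clock': np.float64(0.0), 'joint_positions': array([ 1.495,  0.359,  0.011, -0.   , -1.224, -0.288]), 'qvel': array([ 0.   ,  0.   , -0.001, -0.002, -0.   , -0.   ]), 'tau': array([-0.0000e+00, -5.8271e+01,  2.9305e+01,  6.9970e+00,  7.0000e-03,
       -0.0000e+00]), 'ee_pos': array([0.24, 0.63, 0.24]), 'eef_rot': array([ 3.088, -0.568, -0.   ]), 'contact_force': array([-0.173, -0.304, -0.142]), 'ft_torque': array([0.018, 0.05 , 0.042]), 'finger_force': np.float64(0.0), 'grip_width': np.float64(0.087)}
scene 525.4583394973198 [[0.417, 0.909, -0.008], [0.733, -0.341, -0.588], [-0.537, 0.239, -0.809]] [-0.292 -0.339  1.268]
side 468.5013930466022 [[0.999, -0.03, 0.016], [-0.003, -0.554, -0.832], [0.034, 0.832, -0.554]] [-0.529  0.108  0.896]
```

View pics/scene0.png

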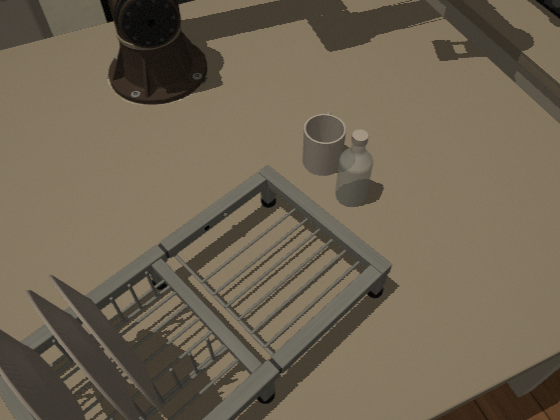

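View pics/side0.png

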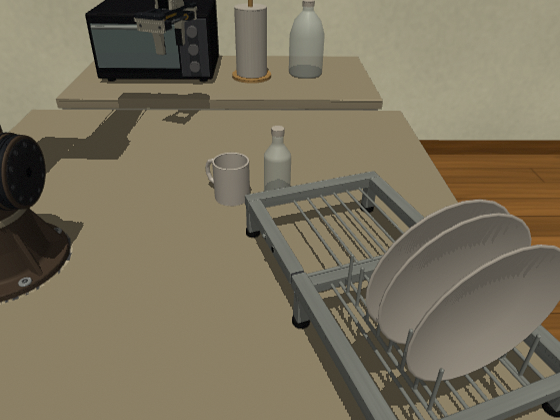

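The scene view shows the front rail from its mouth at about (165,247) to the end-bar corner at (267,172), with dark spots at about (207,228) and (225,214). In the side view it runs from (295,275) to (250,195), with spots at about (262,237) and (272,250). The mug and bottle stand beyond the end bar. I'll enlarge both views.

Run:
```python
import cv2,numpy as np
a=cv2.imread("pics/scene0.png")[160:260,150:280];b=cv2.imread("pics/side0.png")[180:290,235:320]
f=lambda i,h:cv2.resize(i,None,fx=h,fy=h,interpolation=cv2.INTER_CUBIC)
A=f(a,4);B=f(b,4);o=np.zeros((440,A.shape[1]+B.shape[1],3),np.uint8)
o[:400,:520]=A;o[:,520:]=B
o=cv2.resize(o,(800,int(800*440/o.shape[1])));print(o.shape)
cv2.imwrite("pics/crop.png",cv2.convertScaleAbs(o,alpha=1.4))
```

```text
(409, 800, 3)
```

View pics/crop.png

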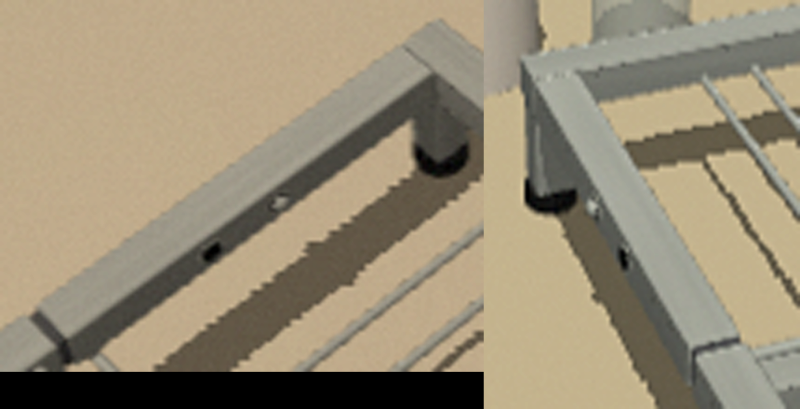

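The far button is at about scene px (225,214.6) and the far second hole at (206.7,227.7). In the side view, the near button is at (264.3,235.6) and the near second hole at (272.6,249.4). I'll cast these onto planes.

```bash
cat > h.py <<'E'
from rig import env
import numpy as np,cv2
def cast(n,u,v,z):
    c=env.calibration(n);R,t=np.array(c["R"]),np.array(c["t"])
    o=-R.T@t;d=R.T@np.array([(u-c["cx"])/c["fx"],(v-c["cy"])/c["fy"],1]);return o+d*(z-o[2])/d[2]
E
python3 - <<'E'
from h import *
k=3.72
S=lambda u,v:(150+u/k,160+v/k); D=lambda u,v:(235+(u-484)/k,180+v/k)
P=lambda s,n,uv,z:print(s,np.round(cast(n,*uv,z),4))
P("btn_far","scene",S(279,203),.08);P("hole_far","scene",S(211,252),.08)
P("btn_near","side",D(593,207),.08);P("hole_near","side",D(624,258),.08)
for n,q in(("mouth L",(38,315)),("mouth R",(72,343)),("end R",(434,76)),("end L",(406,44)),("corner",(440,18))):P(n,"scene",S(*q),.0925)
for n,q in(("mouth L",(695,350)),("mouth R",(737,341)),("end R",(580,72)),("corner",(524,60))):P("side "+n,"side",D(*q),.0925)
P("bar far corner top","scene",(389,265),.0925)
s=env.read_state()
from scipy.spatial.transform import Rotation as Ro
print(np.round(Ro.from_rotvec(s["eef_rot"]).as_matrix(),3))
P("mug base","scene",(322,172),0);P("soap base","scene",(352,204),0)
E
```

```text
btn_far [ 0.5249 -0.0237  0.08  ]
hole_far [ 0.5377 -0.0621  0.08  ]
btn_near [ 0.4981 -0.0335  0.08  ]
hole_near [ 0.5124 -0.0723  0.08  ]
mouth L [ 0.5458 -0.1447  0.0925]
mouth R [ 0.5661 -0.1355  0.0925]
end R [0.4949 0.0693 0.0925]
end L [0.4706 0.065  0.0925]
corner [0.4623 0.0869 0.0925]
side mouth L [ 0.5412 -0.1492  0.0925]
side mouth R [ 0.5594 -0.1438  0.0925]
side end R [0.4915 0.0664 0.0925]
side corner [0.4617 0.0782 0.0925]
bar far corner top [0.737  0.1762 0.0925]
[[ 0.935 -0.356 -0.   ]
 [-0.356 -0.935 -0.001]
 [ 0.     0.001 -1.   ]]
mug base [0.4519 0.2091 0.    ]
soap base [0.5493 0.2247 0.    ]
```

```bash
python3 -m crank '[0,0,0,0.5,0.5,0,-1, 0,0,0,0.94,1,0,-1, 0,0,0,0.94,1,0,-1, 0,0,0,0.94,1,0,-1, 0,0,0,0.94,1,0,-1]'
python3 -m crank '[0,0,0,0.94,1,0,-1, 0,0,0,0.94,1,0,-1, 0,0,0,0.94,1,0,-1, 0,0,0,0.94,1,0,-1, 0,0,0,0.94,1,0,-1]'
python3 -m crank '[0,0,0,0.94,1,0,-1, 0,0,0,0.94,1,0,-1, 0,0,0,0.94,1,0,-1, 0,0,0.5,0.5,0.5,0,-1, 0,0,1,0,0,0,-1]'
python3 -m crank '[0,0,1,0,0,0,-1, 0,0,1,0,0,0,-1, 0,0,1,0,0,0,-1, 0,0,1,0,0,0,-1, 0,0,1,0,0,0,-1]'
python3 -m crank '[0,0,1,0,0,0,-1, 0,0,1,0,0,0,-1, 0,0,1,0,0,0,-1, 0,0,1,0,0,0,-1, 0,0,1,0,0,0,-1]'
python3 -m crank '[0,0,1,0,0,0,-1, 0,0,0,0,0,0,-1, 0,0,0,0,0,0,-1]'
python3 - <<'E'
from h import *
from scipy.spatial.transform import Rotation as Ro
s=env.read_state();M=Ro.from_rotvec(s["eef_rot"]).as_matrix()
print(s["clock"],s["ee_pos"],np.round(M,3),np.degrees(np.arctan2(M[1,1],M[0,1])))
p,d=env.read_camera("wrist");cv2.imwrite("pics/w0.png",p);c=env.calibration("wrist");print(c)
E
```

```text
clock: 0.72
ee_pos: [0.3357, 0.4001, 0.2403]
eef_rot: [3.089, -0.568, -0.0]
contact_force: [0.2, 0.8, 0.9]
grip_width: 0.0873
finger_force: 0.0
clock: 1.35
ee_pos: [0.4401, 0.1464, 0.2406]
eef_rot: [-3.09, 0.568, -0.0]
contact_force: [1.5, -0.5, -0.5]
grip_width: 0.0876
finger_force: 0.0
clock: 1.98
ee_pos: [0.5144, -0.032, 0.2399]
eef_rot: [3.053, -0.737, -0.002]
contact_force: [-0.3, -0.5, -0.4]
grip_width: 0.0873
finger_force: 0.0
clock: 2.6
ee_pos: [0.5139, -0.03, 0.2402]
eef_rot: [2.881, -1.252, -0.001]
contact_force: [-0.0, -1.4, -0.4]
grip_width: 0.0874
finger_force: 0.0
clock: 3.22
ee_pos: [0.5139, -0.03, 0.2402]
eef_rot: [2.62, -1.733, -0.001]
contact_force: [-0.4, -0.3, 0.4]
grip_width: 0.0876
finger_force: 0.0
clock: 3.6
ee_pos: [0.5141, -0.03, 0.2404]
eef_rot: [2.561, -1.819, -0.0]
contact_force: [-0.1, 0.9, -0.3]
grip_width: 0.0877
finger_force: 0.0
3.6 [ 0.51411028 -0.02996574  0.24042394] [[ 0.33  -0.944 -0.   ]
 [-0.944 -0.33  -0.   ]
 [-0.     0.    -1.   ]] -160.75743334442956
{'fx': 325.19226210127806, 'fy': 325.19226210127806, 'cx': 275.6387530610479, 'cy': 203.05293540403002, 'R': array([[-9.44292796e-01, -3.29106505e-01, -1.53822223e-04],
       [-3.19113609e-01,  9.15506059e-01,  2.44979918e-01],
       [-8.04836595e-02,  2.31381859e-01, -9.69528141e-01]]), 't': array([0.47673781, 0.15995199, 0.43763974])}
```

View pics/w0.png

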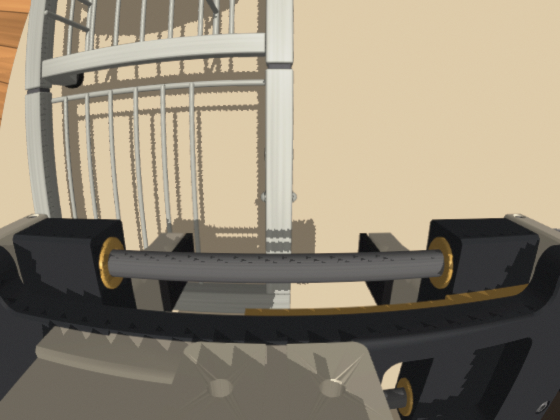

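The wrist view shows both buttons, tips at about (261,197) and (297,197), on the front rail. The rail's top edges are at about u=267 and 292, and the tube mouth is at (279,64).

```bash
cat >> h.py <<'E'
def castw(u,v,z,c):
    R,t=np.array(c["R"]),np.array(c["t"]);q=np.array([u-c["cx"],v-c["cy"]]);r=np.hypot(*q);a=r/c["fx"]
    d=R.T@np.r_[q/r*np.sin(a),np.cos(a)];o=-R.T@t;return o+d*(z-o[2])/d[2]
E
python3 - <<'E'
from h import *
c=env.calibration("wrist");p=cv2.imread("pics/w0.png")
for n,q,z in(("bf",(261,197),.08),("bn",(297,197),.08),("mL",(266,64),.0925),("mR",(292,64),.0925),("eL",(268,230),.0925),("eR",(291,230),.0925)):print(n,np.round(castw(*q,z,c),4))
g=cv2.resize(p[40:225,225:335],None,fx=3.2,fy=3.2,interpolation=cv2.INTER_CUBIC);cv2.imwrite("pics/w0c.png",g);print(g.shape)
E
```

```text
bf [ 0.5264 -0.019   0.08  ]
bn [ 0.4936 -0.0304  0.08  ]
mL [ 0.5621 -0.1383  0.0925]
mR [ 0.5403 -0.146   0.0925]
eL [0.5103 0.0064 0.0925]
eR [ 0.4897 -0.0008  0.0925]
(592, 352, 3)
```

View pics/w0c.png

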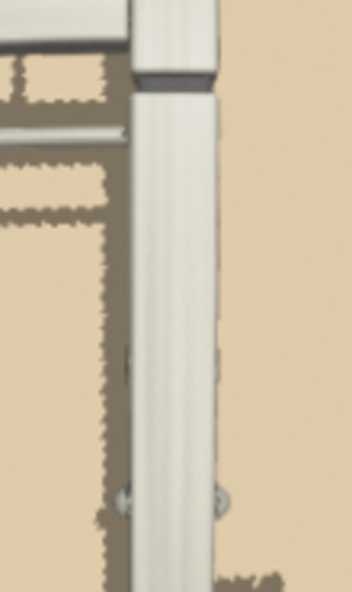

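Buttons sit at v=196.6, the second holes show as slivers at crop y≈365 (v≈154), and the mouth edge is at v≈69.

Run:
```python
from h import *
c=env.calibration("wrist");s=env.read_state()
ry=np.array([-.330,.944,0]);rx=np.array([.944,.33,0])
b=castw(278.8,196.6,.08,c);h=castw(278.8,40+365/3.2,.08,c);m=castw(279,69,.0925,c)
print(b,"hole",(b-h)@ry,"mouth",(b-m)@ry)
for q in(b,np.array([.5115,-.0286,.08])):
    e=q-s["ee_pos"];print("rx",e@rx,"ry",e@ry)
```

```text
[ 0.51034528 -0.02502277  0.08      ] hole 0.04105629886620703 mouth 0.1193659121392443
rx -0.0019419045800516206 ry 0.0058975917956330635
rx -0.002032335096439621 ry 0.002139630542253639
```

```bash
python3 -m crank '[0,0,0,-0.05,0.05,1,-1, 0,0,0,0,0,1,-1, 0,0,0,0,0,1,-1, 0,0,0,0,0,0.6,-1, 0,0,0,0,0,0.53,-1]'
python3 -m crank '[0,0,0,0,0,0,-1, 0,0,0,0,0,0,-1]'
python3 - <<'E'
from h import *
p,d=env.read_camera("wrist");cv2.imwrite("pics/w1.png",p)
p,d=env.read_camera("side");q,d=env.read_camera("scene")
f=lambda i:cv2.resize(i,(400,400),interpolation=cv2.INTER_CUBIC)
cv2.imwrite("pics/c1.png",np.hstack([f(q[160:280,150:270]),f(p[170:290,215:335])]))
E
```

```text
clock: 4.28
ee_pos: [0.5114, -0.0288, 0.0743]
eef_rot: [2.56, -1.819, -0.001]
contact_force: [-0.2, 0.9, 0.6]
grip_width: 0.0877
finger_force: 0.0
clock: 4.53
ee_pos: [0.5122, -0.0286, 0.0761]
eef_rot: [-2.56, 1.82, -0.001]
contact_force: [-0.7, -0.2, 0.7]
grip_width: 0.0877
finger_force: 0.0
```

View pics/w1.png

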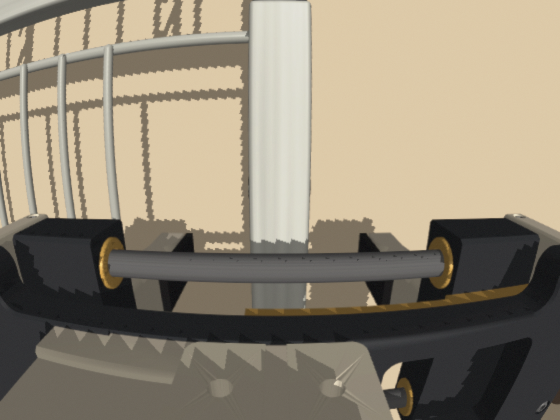

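View pics/c1.png

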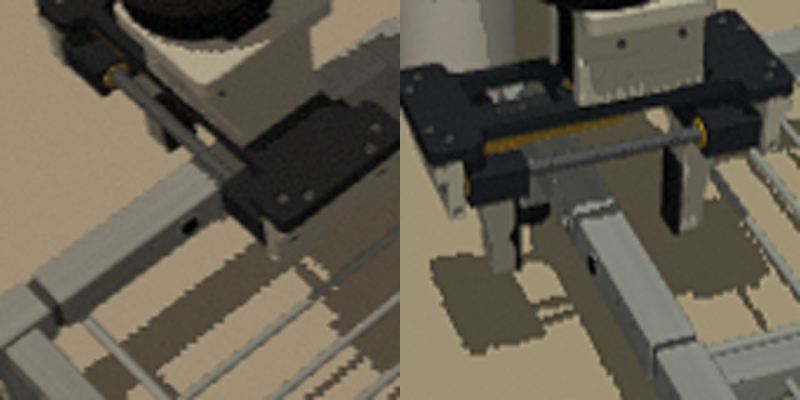

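The wrist view shows the rail centred between the open fingers, with the second hole's edge at about (249,183) and (309,183) and the near button's tip peeking at about (306,298). Next: its offset from the tool.

Run:
```python
from h import *
c=env.calibration("wrist");s=env.read_state();ry=np.array([-.330,.944,0]);rx=np.array([.944,.33,0])
for q in((306,298),(249,183),(309,183)):
    e=castw(*q,.08,c)-s["ee_pos"];print("rx",e@rx,"ry",e@ry)
print(s["ee_pos"])
```

```text
rx -0.014088850325159625 ry 0.019848056301770806
rx 0.012772748440648084 ry -0.03831923971251541
rx -0.013783829467917418 ry -0.03829173373973475
[ 0.51232854 -0.02851767  0.07639871]
```

```bash
python3 -m crank '[0,0,0,0,0.0125,0,1, 0,0,0,0,0,0,1, 0,0,0,0,0,0,1, 0,0,0,0,0,0,1, 0,0,0,0,0,0,1]'
python3 -m crank '[0,0,0,0,0,0,1, 0,0,0,0,0,0,1, 0,0,0,0,0,0,1, 0,0,0,0,0,0,1]'
```

```text
clock: 5.3
ee_pos: [0.5112, -0.0289, 0.0753]
eef_rot: [2.56, -1.821, -0.0]
contact_force: [0.1, -0.5, 0.2]
grip_width: 0.0431
finger_force: 0.0
clock: 5.8
ee_pos: [0.511, -0.029, 0.0753]
eef_rot: [2.56, -1.821, -0.0]
contact_force: [-0.9, 0.0, 0.7]
grip_width: 0.0247
finger_force: 30.0
```

Both buttons are flush (25 mm opening, 30 N). Now I draw gently.

```bash
python3 -m crank '[0,0,0,-0.025,0,0,1, 0,0,0,-0.025,0,0,1, 0,0,0,-0.025,0,0,1]'
python3 -m crank '[0,0,0,-0.025,0,0,1, 0,0,0,-0.025,0,0,1, 0,0,0,-0.025,0,0,1]'
```

```text
clock: 6.18
ee_pos: [0.5103, -0.0268, 0.0753]
eef_rot: [2.559, -1.82, 0.001]
contact_force: [1.9, -7.1, -1.9]
grip_width: 0.025
finger_force: 30.0
clock: 6.55
ee_pos: [0.5094, -0.0242, 0.0753]
eef_rot: [2.559, -1.82, 0.001]
contact_force: [2.4, -9.9, -2.4]
grip_width: 0.0249
finger_force: 30.0
```

```bash
python3 -m crank '[0,0,0,-0.025,0,0,1, 0,0,0,-0.025,0,0,1, 0,0,0,-0.025,0,0,1]'
python3 -m crank '[0,0,0,-0.025,0,0,1, 0,0,0,-0.025,0,0,1, 0,0,0,-0.025,0,0,1]'
python3 - <<'E'
from h import *
p,d=env.read_camera("side");q,d=env.read_camera("scene")
f=lambda i:cv2.resize(i,(400,400),interpolation=cv2.INTER_CUBIC)
cv2.imwrite("pics/c2.png",np.hstack([f(q[160:280,150:270]),f(p[170:290,215:335])]))
E
```

```text
clock: 6.92
ee_pos: [0.5084, -0.0214, 0.0753]
eef_rot: [2.559, -1.82, 0.001]
contact_force: [1.9, -7.2, -1.8]
grip_width: 0.0249
finger_force: 30.0
clock: 7.3
ee_pos: [0.5073, -0.0182, 0.0753]
eef_rot: [2.559, -1.82, 0.001]
contact_force: [2.5, -7.3, -0.8]
grip_width: 0.0248
finger_force: 30.0
```

View pics/c2.png

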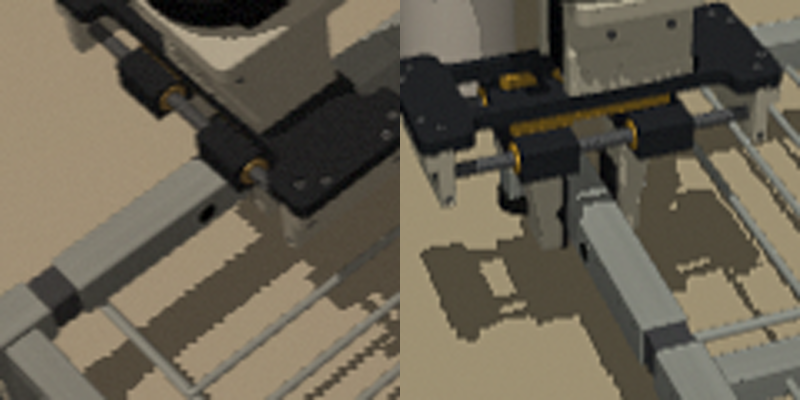

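The tube has followed the gripper: the gap at the mouth has widened and the far hole has shifted from (188,228) to (207,213), about 12 mm. The buttons are under the wall, so I keep going.

```bash
python3 -m crank '[0,0,0,-0.05,0,0,1, 0,0,0,-0.05,0,0,1, 0,0,0,-0.05,0,0,1, 0,0,0,-0.05,0,0,1, 0,0,0,-0.05,0,0,1]'
python3 -m crank '[0,0,0,-0.05,0,0,1, 0,0,0,-0.05,0,0,1, 0,0,0,-0.05,0,0,1, 0,0,0,-0.05,0,0,1, 0,0,0,-0.025,0,0,1]'
python3 - <<'E'
from h import *
s=env.read_state();print((s["ee_pos"]-[.511,-.029,0])@[-.33,.944,0], s["contact_force"]@[-.33,.944,0])
E
```

```text
clock: 8.02
ee_pos: [0.504, -0.0088, 0.0753]
eef_rot: [2.559, -1.82, 0.001]
contact_force: [2.1, -7.1, -1.3]
grip_width: 0.025
finger_force: 30.0
clock: 8.65
ee_pos: [0.5011, -0.0002, 0.0753]
eef_rot: [2.56, -1.82, 0.001]
contact_force: [1.9, -6.5, -1.4]
grip_width: 0.0247
finger_force: 30.0
0.03045514023930519 -6.78262493993405
```

```bash
python3 -m crank '[0,0,0,-0.025,0,0,1, 0,0,0,-0.025,0,0,1, 0,0,0,-0.025,0,0,1, 0,0,0,-0.025,0,0,1, 0,0,0,-0.025,0,0,1]'
python3 -m crank '[0,0,0,-0.0125,0,0,1, 0,0,0,-0.0125,0,0,1]'
python3 -m crank '[0,0,0,-0.0125,0,0,1, 0,0,0,-0.0125,0,0,1]'
python3 - <<'E'
from h import *
s=env.read_state();print((s["ee_pos"]-[.511,-.029,0])@[-.33,.944,0], s["contact_force"]@[-.33,.944,0])
E
```

```text
clock: 9.28
ee_pos: [0.4994, 0.0046, 0.0753]
eef_rot: [2.56, -1.821, 0.001]
contact_force: [0.4, -5.1, -1.5]
grip_width: 0.0246
finger_force: 30.0
clock: 9.52
ee_pos: [0.4989, 0.0061, 0.0753]
eef_rot: [2.56, -1.821, -0.0]
contact_force: [-1.3, 0.5, 1.4]
grip_width: 0.0245
finger_force: 30.0
clock: 9.78
ee_pos: [0.4983, 0.0078, 0.0753]
eef_rot: [-2.559, 1.821, 0.001]
contact_force: [-3.8, 4.6, 2.1]
grip_width: 0.0246
finger_force: 30.0
0.03892470094387619 5.614257852817384
```

The force has reversed: the domes are riding into the holes and pulling the tube on. From here I go in half-millimetre steps.

```bash
python3 -m crank '[0,0,0,-0.0125,0,0,1]'
python3 -m crank '[0,0,0,-0.0125,0,0,1]'
```

```text
clock: 9.9
ee_pos: [0.4982, 0.0081, 0.0753]
eef_rot: [-2.56, 1.821, 0.001]
contact_force: [-2.9, 2.3, 1.5]
grip_width: 0.0246
finger_force: 30.0
clock: 10.02
ee_pos: [0.4982, 0.0083, 0.0753]
eef_rot: [-2.56, 1.821, 0.001]
contact_force: [-2.9, 1.5, 0.1]
grip_width: 0.0246
finger_force: 30.0
```

```bash
python3 -m crank '[0,0,0,0,0,0,1]'
python3 - <<'E'
from h import *
p,d=env.read_camera("side");q,d=env.read_camera("scene")
f=lambda i:cv2.resize(i,(400,400),interpolation=cv2.INTER_CUBIC)
cv2.imwrite("pics/c3.png",cv2.convertScaleAbs(np.hstack([f(q[190:250,180:240]),f(p[210:270,240:300])]),alpha=1.4))
s=env.read_state();print((s["ee_pos"]-[.511,-.029,0])@[-.33,.944,0], s["contact_force"]@[-.33,.944,0])
E
```

```text
clock: 10.15
ee_pos: [0.4982, 0.0083, 0.0753]
eef_rot: [-2.56, 1.821, 0.001]
contact_force: [-4.4, 4.7, 2.0]
grip_width: 0.025
finger_force: 30.0
0.03937525751256414 5.730491520129578
```

View pics/c3.png

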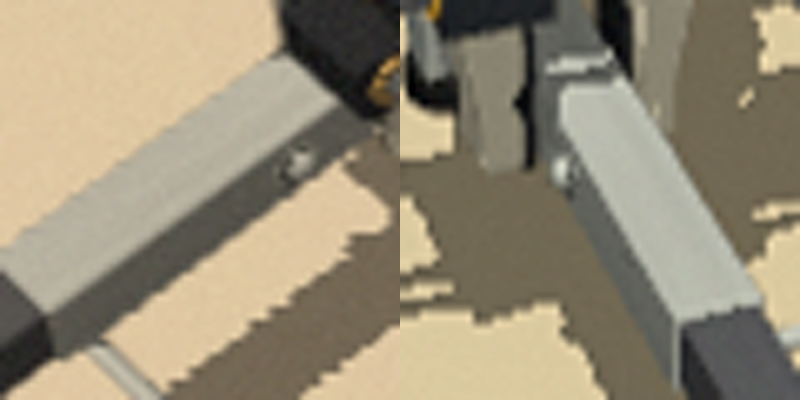

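Both buttons now show in the second holes, at about (297,160) in the scene half and (562,170) in the side half. One small nudge will show whether they are seated.

```bash
python3 -m crank '[0,0,0,-0.0125,0,0,1, 0,0,0,0,0,0,1]';python3 -m crank '[0,0,0,-0.0125,0,0,1, 0,0,0,0,0,0,1]'
```

```text
clock: 10.5
ee_pos: [0.4981, 0.0084, 0.0753]
eef_rot: [2.56, -1.821, -0.0]
contact_force: [-3.0, 2.5, 1.4]
grip_width: 0.0245
finger_force: 30.0
clock: 10.75
ee_pos: [0.498, 0.0087, 0.0753]
eef_rot: [2.56, -1.821, 0.0]
contact_force: [-1.2, 0.1, 0.0]
grip_width: 0.0247
finger_force: 30.0
```

The tube now holds firm against small commands with the force near zero, so it is caught. I'll release, rise and check.

```bash
python3 -m crank '[0,0,0,0,0,0,-1, 0,0,0,0,0,0,-1, 0,0,0,0,0,0,-1, 0,0,0,0,0,0,-1, 0,0,0,0,0,0,-1]'
python3 -m crank '[0,0,0,0,0,0,-1, 0,0,0,0,0,0,-1, 0,0,0,0,0,-0.5,-1, 0,0,0,0,0,-1,-1, 0,0,0,0,0,-1,-1]'
python3 -m crank '[0,0,0,0,0,-1,-1, 0,0,0,0,0,-1,-1, 0,0,0,0,0,0,-1]'
python3 - <<'E'
from h import *
p,d=env.read_camera("side");q,d=env.read_camera("scene");w,d=env.read_camera("wrist")
f=lambda i:cv2.resize(i,(300,300),interpolation=cv2.INTER_CUBIC)
t=np.hstack([f(q[190:250,180:240]),f(p[210:270,240:300])])
t=np.vstack([t,np.hstack([f(w[60:260,180:380]),f(p[120:320,180:380])])])
cv2.imwrite("pics/c4.png",cv2.convertScaleAbs(t,alpha=1.3))
E
```

```text
clock: 11.38
ee_pos: [0.4981, 0.0089, 0.0754]
eef_rot: [-2.56, 1.821, -0.0]
contact_force: [-0.0, -0.7, 0.7]
grip_width: 0.0691
finger_force: 0.0
clock: 12.0
ee_pos: [0.4978, 0.0088, 0.1763]
eef_rot: [2.56, -1.82, -0.001]
contact_force: [0.4, 0.4, 0.2]
grip_width: 0.0874
finger_force: 0.0
clock: 12.38
ee_pos: [0.4997, 0.0093, 0.2588]
eef_rot: [-2.556, 1.817, -0.006]
contact_force: [0.5, 0.3, -0.8]
grip_width: 0.0879
finger_force: 0.0
```

View pics/c4.png

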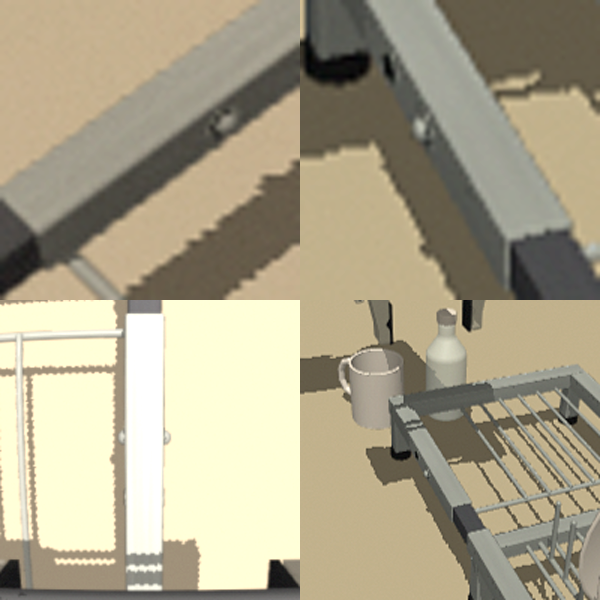

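The final view shows both buttons standing out of the second holes (wrist half, about (122,437) and (168,437), roughly 33–35 mm tip to tip). The first holes are empty ahead of them, and the mug and bottle are untouched.

```bash
python3 -c "
from rig import env
print(env.job_done())"
```

```text
the job is handed in; nothing more can be done
None
```

The rack was drawn out about 40 mm to its wide setting, with both buttons standing out of the second pair of holes and the mug and bottle not moved. I handed the job in at about 12.5 s; no verdict came back.

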